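# Punch the drill spot in the round bag-clasp blank

### The job

Pick up the spring-loaded centre punch, stand it upright on the round brass blank with its foot centred on the scribed cross, and press its cap straight down until the spring inside snaps. Do not press the cap down anywhere else. Let the cap spring back up and leave the punch standing there.

Things in the scene. Friction and masses are not known exactly. Their poses are not given: they have to be found in the camera images.
- punch_mid (a point): Centre of the loose centre punch (0.34 kg, standing on the table), on its axis, 40 mm above its underside and 40 mm below its top; z up its axis. Round steel foot (44 mm across, 8 mm thick), grooved round aluminium sleeve to grasp (28 mm across, 8 to 54 mm up), thin rod, flat dark round cap (32 mm across, 68 to 80 mm up). A tool with square foot and ball top is a bystander.
- punch_cap (a joint): How far the punch's cap is pushed down, in m: 0 is up, 0.012 the hard bottom stop. The push needed starts at about 5 N, climbs to about 15 N some 4 to 5 mm down, then the spring gives way and it falls to about 3 N at 12 mm. It counts as snapped from 8 mm. The cap comes back up by itself when let go.
- drill_spot (a point): Centre of the scribed cross on top of the round brass blank (84 mm across), 27 mm above the table, z up. The blank is fixed flat on a dark steel block 90 x 90 x 24 mm; a 48 mm circle round the cross is slightly larger than the punch's foot. Two more such blocks, with a square blank (74 mm) and a round-ended strap blank (50 x 100 mm), are bystanders.
Mind the look-alikes: they are no part of the job. Leave any purple look-alike of the part that bears punch_mid alone. What is shaped like the part that bears drill_spot but purple is not meant.

How it is judged:
On the way:
1. the cap is pressed past the snap (8 mm or more) while the punch stands upright on the round blank, its axis within 15 mm of the cross (value of joint punch_cap above 0.008 m and horizontal distance between punch_mid and drill_spot below 0.015 m and z of punch_mid in the frame of drill_spot between 0.035 and 0.044 m and angle between punch_mid's own z axis and vertical below 0.18 rad), for 0.02 s.
At the end, for the whole second after the job is handed in: The punch has been snapped on the round blank and is left standing there upright (within 10 degrees), its axis within 15 mm of the scribed cross, foot on the blank, with its cap sprung back up (within 3 mm) (value of joint punch_cap below 0.003 m and horizontal distance between punch_mid and drill_spot below 0.015 m and z of punch_mid in the frame of drill_spot between 0.035 and 0.044 m and angle between punch_mid's own z axis and vertical below 0.18 rad); the robot touches nothing.
It fails at once if the cap is pressed down to the snap (8 mm or more) with the punch anywhere but on the cross of the round blank (more than 20 mm off it) (value of joint punch_cap above 0.008 m and horizontal distance between punch_mid and drill_spot above 0.02 m).
It also fails if it takes over 40 s, if anything falls off the work surface, if the arm or the gripper's body presses on something with over 40 N, if the wrist force passes 120 N, or if a joint passes its speed limit or range.

### The arm

A 7-joint arm with a two-finger parallel gripper is mounted at the origin on the work surface. World frame = base frame: x ahead of the robot, y to its left, z up, the work surface at z = 0. Lengths are in m, angles in rad, forces in N, time in s.
With the tool pointing down it reaches from about 0.4 to 0.875 m from the base axis. Payload 6.5 kg.
Tool frame: the origin (TCP) lies midway between the tips of the shut fingers; the grasp point (between the pads) lies ctrl.hold_point_z behind it (ctrl.hold_point_z is the distance from the TCP to the grasp point, in m); z points along the fingers, y is the line along which they close (so a half turn about z gives the same grasp; the last joint's range is limited). The gripper opens to 85 mm and grips with 20 to 120 N. Pads are 22 mm wide; open, the fingers measure 114 mm over their backs; the gripper's body (76 mm by 85 mm) begins 54 mm behind the grasp point. The pads swing forward as they close: fully open they stand 13 mm farther back than shut.
Start: joints at [-1.413, 0.536, -0.004, 1.538, 0.003, 1.067, -0.071], TCP at [0.144, 0.634, 0.231] pointing down, gripper open.
Joint ranges: [-2.7, 2.7], [-0.37, 2.16], [-1.27, 1.26], [0.24, 2.4], [-1.31, 4.45], [0.19, 1.91], [-2.76, 2.76]. Speed limits (rad/s): [2.39, 2.39, 3.14, 3.14, 3.14, 3.14, 3.14].

### API

Orientations are given as a rotation vector (axis times angle).
In Python, from workcell import ctrl gives the robot as it stands.
- The arm moves only by the shell command python3 -m creep 'ROWS'. ROWS is text: rows parted by semicolons, each of 7 numbers parted by spaces: the shift along the tool's x, y, z in cm, then the turn, a rotation vector about the tool's x, y, z in rad, then the finger opening in cm, from 0 to 8.54. A call has exactly 8 rows; each row shifts and turns the commanded pose from where the row before left it, along the tool's axes as they then stand; what a row does not reach is not made up. A row lasts 1/10 s, in which the tool goes at most 50 mm and 8.59 degrees, less where a joint would pass 70% of its speed; a pose out of reach is approached as far as the arm can. A call is refused whole if a number of a shift passes 5 or a number of a turn 0.15, either way. A call with a gripper value outside its range is refused whole. The fingers move at their own pace and stop on an object; the grip force is fixed at half the most. Time passes only in rows, so rows that do not move let the fingers close, or fill a call up. It gives the time, the measured TCP pose, the force, the opening and the grip force at its end, in the units of the state.
- ctrl.observe(): the state, without advancing time (a new reading comes with each control period).
- ctrl.grab_frame(name): name is "scene" or "top"; returns (picture, depth): 384x512x3 uint8, blue, green, red; 384x512 float32, m along the optical axis (not along the pixel's ray), 0 where there is no reading.
- ctrl.calibration(name): a dict with "K" (3x3 intrinsics, pixels), "xyz" and "attitude" of the camera in the world. Camera axes: x right, y down, z forward; pixel columns grow to the right and rows downward; lengths in m; the calibration is good to about 2 mm. A picture is of the moment at which its call begins. calibration takes no time and is no camera call.
- ctrl.hand_in(): hands the job in; it is judged then, once.
Trained networks look in the newest picture that a camera, given by its name, has taken for a name from the list of things; names that differ only in an ending like _2 or _b are one class to them, and where a whole thing is asked for, a point or a joint stands for the part that bears it (a point fixed in the world has none). Each returns a list of dicts, best first, with "confidence" (0 to 1); they miss things now and then, are a little off and sometimes report something else, mostly with a low value. They report only what shows in the picture. A call takes as long as a camera call. They do not tell look-alikes from the thing itself.
- ctrl.boxes_of(camera, query): "at" ([column, row] in pixels, amid what is visible of it).
- ctrl.regions_of(camera, query): "region" (384x512 bool, what is visible of it) and "at" ([column, row] in pixels, amid what is visible of it).
The state is a dict: "t": time; "q": joint angles; "joint_vel": joint speeds; "joint_torque": joint torques, N m; "ee_pos": TCP position; "ee_rot": TCP orientation; "wrist_force": force on the tool from outside, world axes, zero at the start; "torque": the same for the moment, N m; "width": opening from 0.0 (shut) to 1.0 (fully open); "finger_force": force on a finger pad.
Only numpy, scipy, OpenCV 4.12 (cv2) and the standard library are available. Lean on these libraries where they do the work, as an engineer would, in place of code of your own. Each camera call takes 0.05 s, during which the arm holds its last target. There are 200 camera calls.

## Working session

There is one attempt and no reset: what is moved stays moved. The work goes in short steps, Python scripts to look and compute and a shell command to move; the robot and the scene stay as the last step left them, time stands still between calls to the robot, and variables do not carry over. Pictures are saved under pics/ and viewed, at most 10 in all, crops included, and the job is handed in when it is done.

```bash
mkdir -p pics; cat > h.py <<'E'
import numpy as np, cv2
from workcell import ctrl
from scipy.spatial.transform import Rotation as R
def cam(n):
    c=ctrl.calibration(n); a=np.array(c["attitude"],float)
    M=a if a.shape==(3,3) else (R.from_rotvec(a).as_matrix() if a.size==3 else R.from_quat(a).as_matrix())
    return np.array(c["K"]),np.array(c["xyz"]),M
def world(n,d,uv):
    K,t,M=cam(n); u,v=uv; z=d[int(round(v)),int(round(u))]
    return t+M@(np.linalg.inv(K)@[u,v,1]*z)
def cloud(n,d,mask):
    K,t,M=cam(n); v,u=np.nonzero(mask&(d>0)); z=d[v,u]
    return t+(np.linalg.inv(K)@np.stack([u,v,np.ones_like(u)])*z).T@M.T
def onplane(n,uv,h):
    K,t,M=cam(n); r=M@np.linalg.inv(K)@[uv[0],uv[1],1]; return t+r*(h-t[2])/r[2]
E
python3 - <<'E'
from h import *
for n in("scene","top"):
    p,d=ctrl.grab_frame(n); cv2.imwrite(f"pics/{n}0.png",p); np.save(n+"0.npy",d)
    print(n,ctrl.calibration(n))
    for q in("punch_mid","drill_spot","punch_cap"):
        for r in ctrl.boxes_of(n,q): print(q,r["at"],round(r["confidence"],2),world(n,d,r["at"]).round(3))
s=ctrl.observe();print(s["t"],s["ee_pos"],s["ee_rot"],ctrl.hold_point_z)
E
```

```text
scene {'K': array([[405.36474822,   0.        , 253.82943948],
       [  0.        , 405.36474822, 189.71953513],
       [  0.        ,   0.        ,   1.        ]]), 'xyz': array([ 1.03570033, -0.45555381,  0.54492511]), 'attitude': array([-2.01723135, -0.98192239,  0.50653661])}
punch_mid [319.9, 149.0] 0.84 [0.444 0.213 0.035]
punch_mid [300.4, 132.3] 0.71 [0.361 0.224 0.044]
punch_mid [336.7, 160.7] 0.67 [0.514 0.196 0.042]
drill_spot [121.7, 243.0] 0.75 [ 0.453 -0.312  0.029]
drill_spot [218.0, 264.3] 0.68 [ 0.606 -0.201  0.028]
top {'K': array([[460.57001146,   0.        , 253.42945461],
       [  0.        , 460.57001146, 186.4443207 ],
       [  0.        ,   0.        ,   1.        ]]), 'xyz': array([ 0.3119311 , -0.04479127,  0.99571436]), 'attitude': array([-2.17123758,  2.11103796, -0.18146449])}
punch_mid [123.8, 196.1] 0.85 [0.434 0.209 0.078]
punch_mid [130.0, 162.4] 0.71 [0.503 0.202 0.077]
punch_mid [118.0, 234.6] 0.57 [0.358 0.222 0.053]
drill_spot [320.1, 135.9] 0.96 [ 0.584 -0.192  0.028]
drill_spot [373.6, 212.0] 0.8 [ 0.422 -0.306  0.028]
punch_cap [126.4, 158.7] 0.73 [0.51  0.209 0.08 ]
punch_cap [109.4, 235.3] 0.71 [0.355 0.232 0.079]
punch_cap [118.1, 196.4] 0.68 [0.433 0.221 0.076]
0.4 [0.14425685 0.63368885 0.23117071] [ 3.50668509e-01  3.12191293e+00 -4.01499549e-04] 0.0187
```

```bash
python3 - <<'E'
import cv2,numpy as np
a=cv2.imread("pics/scene0.png");b=cv2.imread("pics/top0.png")
c=cv2.resize(a[100:200,260:390],None,fx=3,fy=3,interpolation=cv2.INTER_CUBIC)
e=cv2.resize(b[140:260,80:210],None,fx=2.5,fy=2.5,interpolation=cv2.INTER_CUBIC)
cv2.imwrite("pics/c0.png",np.hstack([c,e[:300]]))
cv2.imwrite("pics/ab0.png",cv2.resize(np.hstack([a,b]),(800,300)))
E
```

```text
(no output)
```

View pics/top0.png

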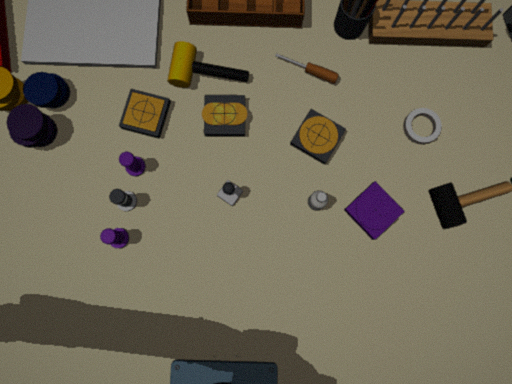

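View pics/c0.png

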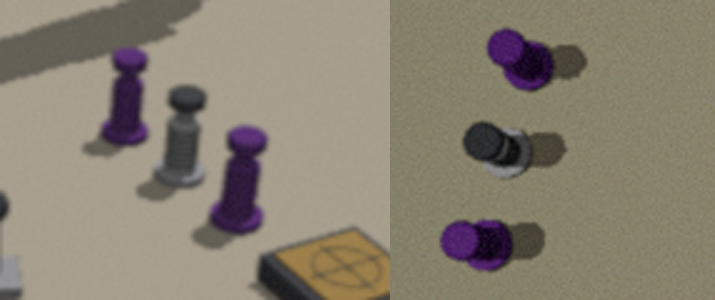

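View pics/scene0.png

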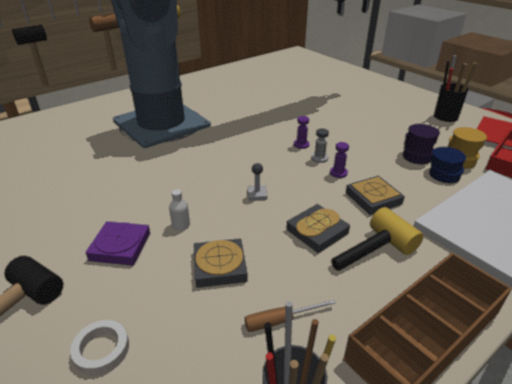

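The three punch-like things in the top view are at (124,196), which is grey and dark, and at (130,162) and (118,235), which are both purple. The grey one between the two purple ones matches the description, and the crop confirms it: dark cap, grooved grey sleeve, round foot. The target is the round blank at top (320,135) / scene (220,257). The purple square at (375,210) is a look-alike.

```bash
cat >> h.py <<'E'
def circ(P):
    (c,r)=cv2.minEnclosingCircle(P[:,:2].astype(np.float32)); return np.array(c),r
def blank(n,p,d):
    hsv=cv2.cvtColor(p,cv2.COLOR_BGR2HSV)
    m=(hsv[...,0]>8)&(hsv[...,0]<28)&(hsv[...,1]>130)&(hsv[...,2]>90)
    box=np.zeros(m.shape,bool)
    if n=="top": box[100:170,285:355]=1
    else: box[230:290,190:252]=1
    m=(m&box).astype(np.uint8); cs,_=cv2.findContours(m,0,1); c=max(cs,key=cv2.contourArea)
    pts=np.array([onplane(n,q[0],0.027)[:2] for q in c]); e=cv2.fitEllipse(pts.astype(np.float32)*1000)
    return np.round(e[0],1),np.round(e[1],1)
E
python3 - <<'E'
from h import *
for n in("scene","top"):
    p=cv2.imread(f"pics/{n}0.png"); d=np.load(n+"0.npy")
    print(n,"blank",blank(n,p,d))
    P=cloud(n,d,np.ones(d.shape,bool))
    near=lambda c,r:P[(np.hypot(P[:,0]-c[0],P[:,1]-c[1])<r)]
    for c in((.433,.217),(.358,.226),(.505,.205)):
        Q=near(c,.035); C=Q[(Q[:,2]>.074)&(Q[:,2]<.09)]
        print("cap",len(C),circ(C), C[:,2].max().round(4), np.median(C[:,2]).round(4))
    Q=near((.584,-.195),.03); print("blank z",np.median(Q[:,2]))
E
```

```text
scene blank (array([ 590.6, -188.9]), array([78.1, 79.4]))
cap 89 (array([0.43696108, 0.22269236]), 0.017393914982676506) 0.0828 0.0799
cap 73 (array([0.35656378, 0.23246807]), 0.015508689917623997) 0.0824 0.08
cap 97 (array([0.51348585, 0.20787899]), 0.016039907932281494) 0.0826 0.0799
blank z 0.02758701451845391
top blank (array([ 588.1, -188.5]), array([81.6, 82.2]))
cap 198 (array([0.43348169, 0.22322457]), 0.016221530735492706) 0.0833 0.0788
cap 207 (array([0.35352084, 0.23463009]), 0.01615944877266884) 0.084 0.0788
cap 191 (array([0.51062447, 0.20965727]), 0.016206447035074234) 0.0839 0.0789
blank z 0.026861417566485524
```

```bash
cat >> h.py <<'E'
def need(x,y,z,yaw=None):
    "remaining shift in tool axes (cm), tilt/turn error in tool axes (rad)"
    s=ctrl.observe(); M=R.from_rotvec(s["ee_rot"]).as_matrix(); X=M[:,0]
    a=np.arctan2(X[1],X[0]) if yaw is None else np.radians(yaw)
    T=np.array([[np.cos(a),np.sin(a),0],[np.sin(a),-np.cos(a),0],[0,0,-1]]).T
    print("t",round(s["t"],2),"pos",np.round(s["ee_pos"],4),"xaxis",round(np.degrees(np.arctan2(X[1],X[0])),1),"width",s["width"],"F",np.round(s["wrist_force"],1),s["finger_force"])
    print("shift cm",np.round(M.T@(np.array([x,y,z])-s["ee_pos"])*100,2),"turn",R.from_matrix(M.T@T).as_rotvec().round(3))
E
python3 -m creep '-3.2 -2.9 0 0 0 0 8.54;-3.2 -2.9 0 0 0 0 8.54;-3.2 -2.9 0 0 0 0 8.54;-3.2 -2.9 0 0 0 0 8.54;-3.2 -2.9 0 0 0 0 8.54;-3.2 -2.9 0 0 0 0 8.54;-3.2 -2.9 0 0 0 0 8.54;-3.2 -2.9 0 0 0 0 8.54'
python3 -c "
from h import *
need(.435,.223,.12)"
```

```text
t: 1.2
ee_pos: [0.3432, 0.3493, 0.2316]
ee_rot: [0.351, 3.122, 0.001]
wrist_force: [0.5, -0.2, 0.4]
width: 1.0
finger_force: 0.0
t 1.2 pos [0.3432 0.3493 0.2316] xaxis 167.2 width 1.0004725895477389 F [ 0.5 -0.2  0.4] 0.0
shift cm [-11.75 -10.29  11.15] turn [0.001 0.    0.   ]
```

```bash

python3 -m creep '-2.35 -2.05 2 0 0 0 8.54;-2.35 -2.05 2 0 0 0 8.54;-2.35 -2.05 2 0 0 0 8.54;-2.35 -2.05 2 0 0 0 8.54;-2.35 -2.05 2 0 0 0 8.54;0 0 1 0 0 0 8.54;0 0 0 0 0 0 8.54;0 0 0 0 0 0 8.54'
python3 - <<'E'
from h import *
need(.435,.223,.021)
p,d=ctrl.grab_frame("scene"); cv2.imwrite("pics/s1.png",cv2.resize(p[60:220,220:420],None,fx=3,fy=3))
E
```

```text
t: 2.0
ee_pos: [0.4338, 0.2259, 0.1216]
ee_rot: [-0.349, -3.122, -0.001]
wrist_force: [0.1, 0.1, -0.2]
width: 0.999
finger_force: 0.0
t 2.0 pos [0.4338 0.2259 0.1216] xaxis 167.3 width 0.9992479435669499 F [ 0.1  0.1 -0.2] 0.0
shift cm [-0.18 -0.26 10.06] turn [ 0.001 -0.    -0.   ]
```

View pics/s1.png

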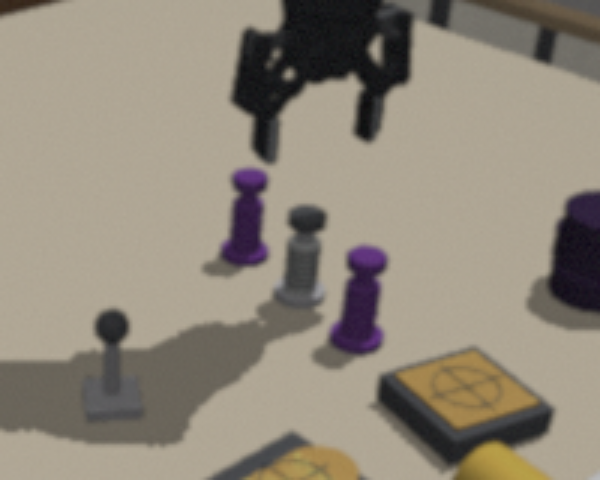

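The gripper sits above the grey punch (crop punch at (303,255), fingertips at (265,150) and (370,130)), and the purple ones lie clear on either side. Next I go down and grip.

```bash

python3 -m creep '-0.18 -0.26 2 0 0 0 8.54;0 0 2 0 0 0 8.54;0 0 2 0 0 0 8.54;0 0 2 0 0 0 8.54;0 0 1.8 0 0 0 8.54;0 0 0 0 0 0 8.54;0 0 0 0 0 0 8.54;0 0 0 0 0 0 8.54'
python3 -c "
from h import *
need(.435,.223,.023)"
python3 -m creep '0 0 0 0 0 0 0;0 0 0 0 0 0 0;0 0 0 0 0 0 0;0 0 0 0 0 0 0;0 0 0 0 0 0 0;0 0 0 0 0 0 0;0 0 0 0 0 0 0;0 0 0 0 0 0 0'
python3 -c "
from h import *
need(.435,.223,.023)"
```

```text
t: 2.85
ee_pos: [0.4361, 0.2227, 0.0245]
ee_rot: [0.35, 3.12, 0.002]
wrist_force: [-0.3, -0.1, -0.2]
width: 1.001
finger_force: 0.0
t 2.85 pos [0.4361 0.2227 0.0245] xaxis 167.2 width 1.001059400098274 F [-0.3 -0.1 -0.2] 0.0
shift cm [0.11 0.   0.15] turn [0.002 0.001 0.   ]
t: 3.65
ee_pos: [0.4357, 0.2223, 0.0237]
ee_rot: [0.35, 3.121, 0.001]
wrist_force: [-1.0, 1.5, 5.3]
width: 0.313
finger_force: 49.4
t 3.65 pos [0.4357 0.2223 0.0237] xaxis 167.2 width 0.3131026160526101 F [-1.   1.5  5.3] 49.37922244605943
shift cm [0.08 0.06 0.07] turn [0.001 0.    0.   ]
```

```bash

python3 -m creep '0 0 -2 0 0 0 0;0 0 -3 0 0 0 0;0 0 -3 0 0 0 0;0 0 -3 0 0 0 0;0 -1 0 0 0 0 0;-2 -3 0 0 0 0 0;-2 -3 0 0 0 0 0;-2 -3 0 0 0 0 0'
python3 -m creep '-2 -3 0 0 0 0 0;-2 -3 0 0 0 0 0;-2 -3 0 0 0 0 0;-2 -3 0 0 0 0 0;-2 -3 0 0 0 0 0;-2 -3 0 0 0 0 0;-2 -3 0 0 0 0 0;-2 -3 0 0 0 0 0'
python3 -c "
from h import *
need(.5899,-.1892,.13)"
```

```text
t: 4.45
ee_pos: [0.4705, 0.1089, 0.1319]
ee_rot: [-0.35, -3.12, 0.002]
wrist_force: [0.6, -0.4, -3.4]
width: 0.316
finger_force: 50.3
t: 5.25
ee_pos: [0.5729, -0.1601, 0.1312]
ee_rot: [-0.351, -3.118, -0.0]
wrist_force: [0.4, 0.7, -3.7]
width: 0.317
finger_force: 50.3
t 5.25 pos [ 0.5729 -0.1601  0.1312] xaxis 167.2 width 0.3172876590408373 F [ 0.4  0.7 -3.7] 50.32413650980743
shift cm [-2.3  -2.46  0.11] turn [-0.    -0.004  0.   ]
```

```bash

python3 -m creep '-1 -1 1 0 0 0 0;-1.3 -1.46 1 0 0 0 0;0 0 2 0 0 0 0;0 0 1.5 0 0 0 0;0 0 1 0 0 0 0;0 0 0 0 0 0 0;0 0 0 0 0 0 0;0 0 0 0 0 0 0'
python3 - <<'E'
from h import *
need(.5899,-.1892,.052)
for n in("scene","top"):
    p,d=ctrl.grab_frame(n); cv2.imwrite(f"pics/{n}2.png",p); np.save(n+"2.npy",d)
a=cv2.imread("pics/scene2.png")[170:300,150:290]; b=cv2.imread("pics/top2.png")[85:185,265:375]
cv2.imwrite("pics/c2.png",np.hstack([cv2.resize(a,(400,372)),cv2.resize(b,(400,372))]))
E
```

```text
t: 6.05
ee_pos: [0.5921, -0.1876, 0.0691]
ee_rot: [0.35, 3.121, -0.0]
wrist_force: [-0.0, 0.0, -4.0]
width: 0.317
finger_force: 50.4
t 6.05 pos [ 0.5921 -0.1876  0.0691] xaxis 167.2 width 0.3166820398810857 F [-0.  0. -4.] 50.40551765647251
shift cm [ 0.18 -0.21  1.71] turn [0.    0.002 0.   ]
```

View pics/c2.png

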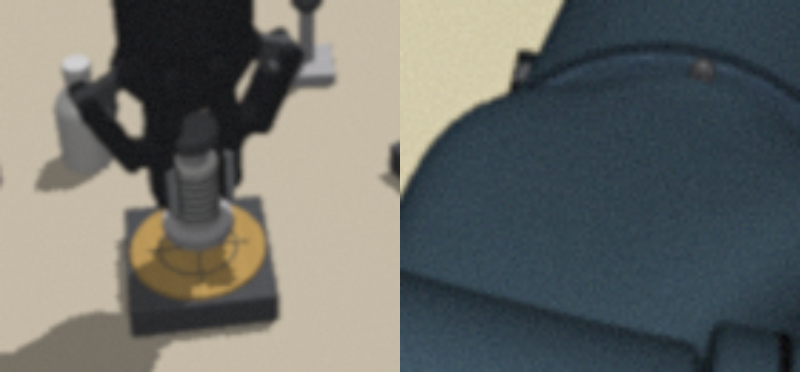

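```bash

python3 -m creep '0.18 -0.2 0.5 0 0 0 0;0 0 0.5 0 0 0 0;0 0 0.4 0 0 0 0;0 0 0.2 0 0 0 0;0 0 0.1 0 0 0 0;0 0 0 0 0 0 0;0 0 0 0 0 0 0;0 0 0 0 0 0 0'
python3 -c "
from h import *
need(.5899,-.1892,.0507)"
```

```text
t: 6.95
ee_pos: [0.5894, -0.1892, 0.0515]
ee_rot: [0.351, 3.122, -0.0]
wrist_force: [0.2, -0.4, -3.0]
width: 0.316
finger_force: 50.6
t 6.95 pos [ 0.5894 -0.1892  0.0515] xaxis 167.2 width 0.3158020093929552 F [ 0.2 -0.4 -3. ] 50.62180257864384
shift cm [-0.05  0.01  0.08] turn [-0.  0. -0.]
```

```bash

python3 -m creep '0 0 0.05 0 0 0 0;0 0 0.05 0 0 0 0;0 0 0 0 0 0 0;0 0 0 0 0 0 0;0 0 0 0 0 0 0;0 0 0 0 0 0 0;0 0 0 0 0 0 0;0 0 0 0 0 0 0'
python3 -c "
from h import *
need(.5899,-.1892,.0507)
p,d=ctrl.grab_frame('scene'); cv2.imwrite('pics/s3.png',cv2.resize(p[190:290,160:280],None,fx=5,fy=5,interpolation=2))"
```

```text
t: 7.75
ee_pos: [0.5894, -0.1892, 0.0508]
ee_rot: [0.351, 3.122, 0.0]
wrist_force: [-1.8, 1.9, 5.6]
width: 0.311
finger_force: 51.2
t 7.75 pos [ 0.5894 -0.1892  0.0508] xaxis 167.2 width 0.3108058097631802 F [-1.8  1.9  5.6] 51.170867388318584
shift cm [-0.05  0.01  0.01] turn [0. 0. 0.]
```

View pics/s3.png

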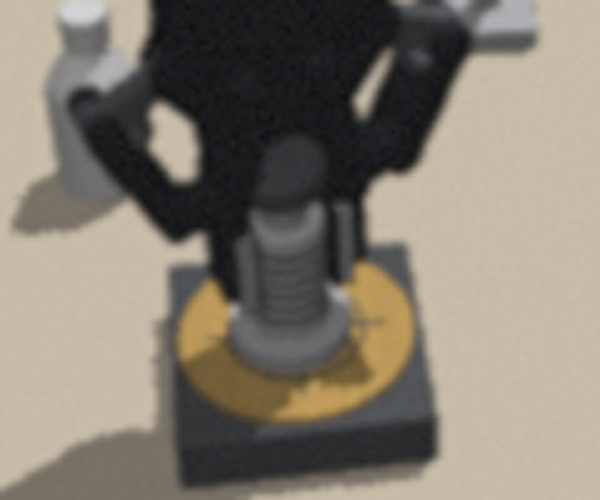

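The punch stands on the blank: foot at crop (290,335), blank centre about (297,340), so roughly 3 mm off. I release it and rise.

```bash

python3 -m creep '0 0 0 0 0 0 8.54;0 0 0 0 0 0 8.54;0 0 0 0 0 0 8.54;0 0 0 0 0 0 8.54;0 0 0 0 0 0 8.54;0 0 0 0 0 0 8.54;0 0 -1 0 0 0 8.54;0 0 -2 0 0 0 8.54'
python3 -m creep '0 0 -3 0 0 0 8.54;0 0 -3 0 0 0 8.54;0 0 -3 0 0 0 8.54;2.5 4 -2 0 0 0 0;2.5 4 0 0 0 0 0;2.5 4 0 0 0 0 0;2.5 4 0 0 0 0 0;0 0 0 0 0 0 0'
python3 - <<'E'
from h import *
need(.5899,-.1892,.13)
for n in("scene","top"):
    p,d=ctrl.grab_frame(n); cv2.imwrite(f"pics/{n}4.png",p)
    print(n,blank(n,p,d)); P=cloud(n,d,np.ones(d.shape,bool))
    C=P[(np.hypot(P[:,0]-.589,P[:,1]+.189)<.035)&(P[:,2]>.1)&(P[:,2]<.115)]
    print("cap",len(C),circ(C) if len(C) else 0,np.median(C[:,2]))
a=cv2.imread("pics/scene4.png")[170:300,150:290]; b=cv2.imread("pics/top4.png")[85:185,265:375]
cv2.imwrite("pics/c4.png",np.hstack([cv2.resize(a,(400,372)),cv2.resize(b,(400,372))]))
E
```

```text
t: 8.6
ee_pos: [0.5881, -0.1888, 0.0798]
ee_rot: [-0.351, -3.119, -0.001]
wrist_force: [0.4, -0.2, 1.0]
width: 0.997
finger_force: 0.0
t: 9.4
ee_pos: [0.5258, -0.0045, 0.1904]
ee_rot: [-0.335, -3.122, -0.006]
wrist_force: [0.6, 1.0, -0.8]
width: 0.143
finger_force: 0.0
t 9.4 pos [ 0.5258 -0.0045  0.1904] xaxis 167.7 width 0.14341439061575695 F [ 0.6  1.  -0.8] 0.0
shift cm [-10.2  -16.71   5.96] turn [ 0.004 -0.002 -0.   ]
scene (array([ 591.8, -188.1]), array([69. , 71.9]))
cap 232 (array([ 0.58879411, -0.19037846]), 0.016084767878055573) 0.10715246450723187
top (array([ 588.6, -188.5]), array([76.2, 77.1]))
cap 201 (array([ 0.58648413, -0.18981513]), 0.01649743691086769) 0.10651094325275401
```

View pics/c4.png

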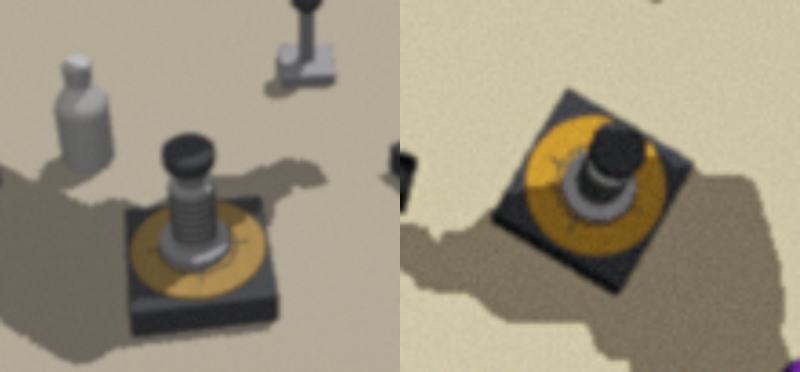

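The punch stands upright with its axis about 3 mm from the cross. Crop scene foot is at (195,245), blank centre about (199,250). I go over the cap with shut fingers.

```bash

python3 -m creep '-2.5 -4 0 0 0 0 0;-2.5 -4 0 0 0 0 0;-2.5 -4 0 0 0 0 0;-2.7 -4.7 0 0 0 0 0;0 0 2 0 0 0 0;0 0 2 0 0 0 0;0 0 1 0 0 0 0;0 0 0 0 0 0 0'
python3 -c "
from h import *
need(.588,-.1895,.11)"
```

```text
t: 10.3
ee_pos: [0.5876, -0.1944, 0.1386]
ee_rot: [-0.353, -3.119, 0.0]
wrist_force: [0.8, -0.3, 1.0]
width: 0.001
finger_force: 0.0
t 10.3 pos [ 0.5876 -0.1944  0.1386] xaxis 167.1 width 0.0007055674233066075 F [ 0.8 -0.3  1. ] 0.0
shift cm [0.06 0.49 2.86] turn [-0.001 -0.003  0.   ]
```

```bash

python3 -m creep '0.06 0.45 1 0 0 0 0;0 0 1 0 0 0 0;0 0 0.6 0 0 0 0;0 0 0 0 0 0 0;0 0 0 0 0 0 0;0 0 0 0 0 0 0;0 0 0 0 0 0 0;0 0 0 0 0 0 0'
python3 -c "
from h import *
need(.588,-.1895,.107)"
```

```text
t: 11.1
ee_pos: [0.5894, -0.1891, 0.1141]
ee_rot: [0.351, 3.121, -0.0]
wrist_force: [-0.2, -0.3, 0.1]
width: 0.002
finger_force: 0.0
t 11.1 pos [ 0.5894 -0.1891  0.1141] xaxis 167.2 width 0.0020882360691107625 F [-0.2 -0.3  0.1] 0.0
shift cm [ 0.13 -0.07  0.71] turn [-0.     0.001 -0.   ]
```

```bash

python3 -m creep '0.1 -0.05 0.3 0 0 0 0;0 0 0.2 0 0 0 0;0 0 0.2 0 0 0 0;0 0 0.2 0 0 0 0;0 0 0.1 0 0 0 0;0 0 0 0 0 0 0;0 0 0 0 0 0 0;0 0 0 0 0 0 0'
python3 -c "
from h import *
need(.588,-.1895,.097)"
```

```text
t: 11.9
ee_pos: [0.5885, -0.1895, 0.1052]
ee_rot: [0.351, 3.121, -0.0]
wrist_force: [-3.4, 0.9, 12.0]
width: -0.0
finger_force: 6.1
t 11.9 pos [ 0.5885 -0.1895  0.1052] xaxis 167.2 width -0.00021010808338942918 F [-3.4  0.9 12. ] 6.134593473980203
shift cm [ 0.05 -0.01  0.82] turn [0.    0.001 0.   ]
```

```bash

python3 -m creep '0 0 0.2 0 0 0 0;0 0 0.2 0 0 0 0;0 0 0.2 0 0 0 0;0 0 0.1 0 0 0 0;0 0 0 0 0 0 0;0 0 0 0 0 0 0;0 0 0 0 0 0 0;0 0 0 0 0 0 0'
python3 -c "
from h import *
need(.588,-.1895,.097)"
```

```text
t: 12.7
ee_pos: [0.5881, -0.1896, 0.0974]
ee_rot: [0.351, 3.122, -0.0]
wrist_force: [-2.9, 0.9, 6.6]
width: 0.003
finger_force: 3.3
t 12.7 pos [ 0.5881 -0.1896  0.0974] xaxis 167.2 width 0.0030160948817199574 F [-2.9  0.9  6.6] 3.2577934818982612
shift cm [0.01 0.01 0.04] turn [-0.  0. -0.]
```

```bash

python3 -m creep '0 0 0.1 0 0 0 0;0 0 0.1 0 0 0 0;0 0 0 0 0 0 0;0 0 0 0 0 0 0;0 0 0 0 0 0 0;0 0 0 0 0 0 0;0 0 0 0 0 0 0;0 0 0 0 0 0 0'
python3 -c "
from h import *
need(.588,-.1895,.097)"
```

```text
t: 13.5
ee_pos: [0.588, -0.1895, 0.0952]
ee_rot: [-0.351, -3.122, 0.0]
wrist_force: [-2.7, -0.2, 5.8]
width: -0.001
finger_force: 2.9
t 13.5 pos [ 0.588  -0.1895  0.0952] xaxis 167.2 width -0.0010234347028817484 F [-2.7 -0.2  5.8] 2.871945119550219
shift cm [ 0.01  0.   -0.18] turn [-0. -0.  0.]
```

```bash

python3 -m creep '0 0 0.1 0 0 0 0;0 0 0.05 0 0 0 0;0 0 0 0 0 0 0;0 0 0 0 0 0 0;0 0 0 0 0 0 0;0 0 0 0 0 0 0;0 0 0 0 0 0 0;0 0 0 0 0 0 0'
python3 -c "
from h import *
need(.588,-.1895,.097)
p,d=ctrl.grab_frame('scene'); cv2.imwrite('pics/s5.png',cv2.resize(p[190:290,160:280],None,fx=5,fy=5,interpolation=2))"
```

```text
t: 14.3
ee_pos: [0.5885, -0.1897, 0.0951]
ee_rot: [0.351, 3.121, -0.0]
wrist_force: [-5.2, 0.9, 17.0]
width: 0.003
finger_force: 8.3
t 14.3 pos [ 0.5885 -0.1897  0.0951] xaxis 167.2 width 0.0025009418912012205 F [-5.2  0.9 17. ] 8.303039737511426
shift cm [ 0.05  0.01 -0.19] turn [0.    0.001 0.   ]
```

View pics/s5.png

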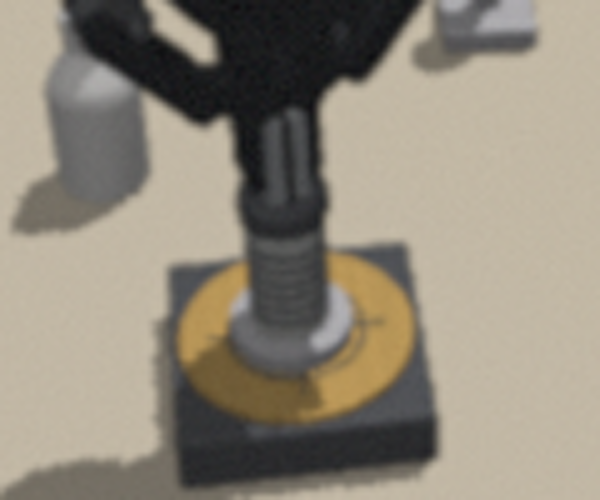

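The force climbs at z=0.095, so the cap is on its hard stop. The picture shows it down on the sleeve at (285,215), with the punch upright. I rise straight up and away.

```bash

python3 -m creep '0 0 -0.3 0 0 0 0;0 0 -0.4 0 0 0 0;0 0 -0.5 0 0 0 0;0 0 -1 0 0 0 0;0 0 -3 0 0 0 0;0 0 -3 0 0 0 0;2 4 0 0 0 0 0;2 4 0 0 0 0 0'
python3 -m creep '2.5 4 0 0 0 0 0;2.5 4 0 0 0 0 0;0 0 0 0 0 0 0;0 0 0 0 0 0 0;0 0 0 0 0 0 0;0 0 0 0 0 0 0;0 0 0 0 0 0 0;0 0 0 0 0 0 0'
python3 - <<'E'
from h import *
for n in("scene","top"):
    p,d=ctrl.grab_frame(n)
    print(n,blank(n,p,d)); P=cloud(n,d,np.ones(d.shape,bool))
    C=P[(np.hypot(P[:,0]-.589,P[:,1]+.189)<.035)&(P[:,2]>.09)&(P[:,2]<.125)]
    print("cap",len(C),circ(C[C[:,2]>.1]),np.median(C[:,2]))
E
```

```text
t: 15.15
ee_pos: [0.5674, -0.1027, 0.1764]
ee_rot: [0.355, 3.119, -0.001]
wrist_force: [0.0, 2.3, -0.3]
width: -0.006
finger_force: 0.0
t: 15.95
ee_pos: [0.536, -0.0141, 0.1752]
ee_rot: [0.353, 3.122, -0.0]
wrist_force: [0.7, 0.0, 0.5]
width: -0.001
finger_force: 0.0
scene (array([ 602.5, -187.3]), array([51.4, 64.7]))
cap 260 (array([ 0.58886123, -0.19079016]), 0.0161903016269207) 0.10696454059731292
top (array([ 588.7, -188.7]), array([76.4, 77.4]))
cap 204 (array([ 0.58648884, -0.18898478]), 0.016318965703248978) 0.10618842395038702
```

The cap is back up at 0.107, the punch stands unmoved about 2–3 mm from the cross, and the robot is clear.

```bash
python3 -c "
from workcell import ctrl
print(ctrl.hand_in())"
```

```text
the job is handed in; nothing more can be done
None
```

I snapped the punch on the round brass blank and left it standing upright, its axis about 3 mm from the cross, with the cap back up and the robot clear; the job is handed in at about 16 s, with no verdict returned.

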